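Clear the ear defenders and hold open the bead-mill lid

TASK

The bead mill has finished: hang the ear defenders that stand on its lid over the steel rail, band on the bar with one cup down each side, and let go of them. Then pull the spring latch at the front of the lid sideways, lift the lid's tongue off the ball stud, and finish while still gripping the lid by its latch and holding it up steadily, its front raised at least 10 cm, because it has no stay and would fall shut. Leave the other things on the bench where they are.

Things in the scene. Friction and masses are not known exactly. Their poses are not given: they have to be found in the camera images.
- machine: Bead-mill homogeniser, fixed to the bench: white housing on a blue skirt, 260 mm deep (its x -100 to +160 mm), 250 mm wide, flat lid top at z = 134 mm. Origin on the bench under the lid's middle; x points from its front (latch) to its back (hinge), y to the left as the robot sees it, z up.
- ball_stud (a point): Centre of the steel ball, 18 mm across, fixed on a bracket at the machine's front (x -128, y 0, z 130 mm on the machine); it shows through the keyhole of the latch plate.
- lid (a joint): Hinge of the lid, rad: 0 shut, grows as the front rises, stop at 1.25. White frame 204 x 236 mm, smoked window; in front a steel tongue (52 x 170 mm) with a hole for the ball stud. 0.6 kg, no stay: it falls shut from any angle. About 0.45 rad raises the latch end by 100 mm. Latched, it has under 0.01 rad of play.
- latch (a joint): Slide of the latch on the tongue in m: 0 sprung home (keyhole prongs under the ball, lid locked), grows as the latch is pulled along the machine's +y, stop at 0.017. The ball is free of the prongs from about 0.013. Spring force 6 N at 0, 14 N at the stop; it springs back when let go.
- latch_grip (a point): Middle of the latch's black upright tab: 12 mm thick along the slide (y), 30 mm in x, top 18 mm above this point, the flat latch plate 24 mm below it; free space at both sides along y. Lid shut, latch home: at x -128, y +55, z 145.5 mm on the machine. Axes turn with the lid. Pinch it across y from above; it can turn between the fingers as the lid rises.
- lid_hinge (a point): Point on the hinge axis at the back of the lid, axis along the machine's y, 115 mm above the bench; the latch tab lies 228 mm in front of it. Fixed to the machine, axes as the machine's.
- muffs: Ear defenders, rigid, grey cups with darker cushions, dark grey band, 0.22 kg, 160 mm high, standing on their cups on the lid. Origin midway between the cups at their underside, z up to the band. The band arches in the y-z plane; cups at y = +-31 to 77 mm, 70 mm wide in x, 88 mm high, so 62 mm are free between them.
- muffs_crown (a point): Middle of the band's padded crown, 152.5 mm above the cups' underside. The pad is 30 mm wide in x, 15 mm thick in z (7.5 mm above and below this point) and flat for 46 mm along y: pinch it across x from above. Its concave underside rests on the rail. Axes as muffs.
- rail: Hanging rail, fixed to the bench: one horizontal steel tube 20 mm thick, 290 mm long along its own x, its axis 155 mm above the bench (top at 165 mm), on a post near each end (x = +-130 mm). Origin on the bench below the middle of the tube. Defenders hung on it have their crown point about 172 mm above the bench.
- reagent_bottle: Bystander: amber bottle, 56 mm across, 135 mm high, beside the machine; origin at its base.
- bead_jar: Bystander: clear jar, 52 mm across, 65 mm high, at the machine's other side; origin at its base.
- sample_pot: Bystander: small white screw-cap pot, 44 mm across, 55 mm high, beside the rail's near post; origin at its base.
- timer: Bystander: grey timer, 55 x 60 x 22 mm, in front; origin at its base.
- tube_rack: Bystander: white tube rack 60 x 110 mm, 66 mm high, at the back; origin at its base.
- tip_box: Bystander: pipette tip box 80 x 90 mm, 60 mm high, before the rail's near post; origin at its base.
Mind the look-alikes: they are no part of the job. Leave any purple or yellow look-alike of the muffs alone.

How it is judged:
By the outcome, as a careful person would: the job done as asked, in the order asked, and still so for the second after the job is handed in, while the arm keeps its last pose, push and grip.
It also fails if it takes over 48 s, if anything falls off the work surface, if the arm or the gripper's body presses on something with over 40 N, if the wrist force passes 120 N, or if a joint passes its speed limit or range.

ROBOT

A 6-joint arm with a two-finger parallel gripper is mounted at the origin on the work surface. World frame = base frame: x ahead of the robot, y to its left, z up, the work surface at z = 0. Lengths are in mm, angles in rad, forces in N, time in s.
With the tool pointing down it reaches from about 350 to 775 mm from the base axis. Payload 5.5 kg.
Tool frame: the origin (TCP) lies between the finger pads; the fingertips stand 25 mm ahead of it and the grasp point (between the pads) lies 6 mm ahead of it; z points along the fingers, y is the line along which they close (so a half turn about z gives the same grasp; the last joint's range is limited). The gripper opens to 85 mm and grips with 20 to 120 N. Pads are 22 mm wide; open, the fingers measure 114 mm over their backs; the gripper's body (76 mm by 85 mm) begins 54 mm behind the grasp point. The pads swing forward as they close: fully open they stand 13 mm farther back than shut.
Start: joints at [-1.43, 0.313, 0.046, 1.304, 0, 1.431], TCP at [159.341, -552.524, 225.223] pointing down, gripper open.
Joint ranges: [-2.76, 2.76], [-0.86, 1.69], [-1.03, 1.26], [-2.2, 2.34], [-1.47, 1.5], [-3.14, 3.14]. Speed limits (rad/s): [2.57, 2.57, 3.14, 3.14, 3.14, 3.14].

INTERFACE

Orientations are given as a unit quaternion [x, y, z, w].
In Python, from plant import manip gives the robot as it stands.
- The arm moves only by the shell command python3 -m crank 'ROWS' [FORCE]. ROWS is JSON, a list of rows, each a list of 7 numbers: the shift along the world's x, y, z as a fraction of full scale, then the turn, a rotation vector about the world's x, y, z as a fraction of full scale, then the closure, from 0 (fully open) to 1 (shut). A call has 1 to 20 rows; each row is the pose to reach, as a shift and turn from the pose commanded when the call began, turning the shorter way round; what a row does not reach only later rows make up. Full scale, the value 1, is 0.2 m for a shift and 180 degrees for a turn. A row lasts 1/8 s, in which the tool goes at most 62.5 mm and 10.7 degrees, less where a joint would pass 70% of its speed; a pose out of reach is approached as far as the arm can. A call with a number of a shift or a turn outside -1 to 1 is refused whole. A call with a gripper value outside its range is refused whole. The fingers move at their own pace and stop on an object; FORCE is the grip in N (left out, the last holds). Time passes only in rows, so rows that repeat a pose let the fingers close. It gives the time, the measured TCP pose, the force, the opening and the grip force at its end, in the units of the state.
- manip.get_state(): the state, without advancing time (a new reading comes with each control period).
- manip.read_camera(name): name is "side" or "top"; returns the picture (384x512x3 uint8, red, green, blue); there is no depth.
- manip.calibration(name): a dict with "vertical_fov" (degrees; the focal length in pixels is half the picture's height over the tangent of half this angle, whatever the lens; pixels are square), "cx", "cy" (the principal point, pixels), "k1" (the pictures are not rectified: a ray, as slopes to the right and down, at radius r is drawn at 1 + k1 r^2 times it, then the intrinsics apply), "R" (3x3) and "t" (3): a world point X has camera coordinates R X + t. Camera axes: x right, y down, z forward; pixel columns grow to the right and rows downward; lengths in mm; the calibration is good to about 2 mm. A picture is of the moment at which its call begins. calibration takes no time and is no camera call.
- manip.hand_in(): hands the job in; it is judged then, once.
Trained networks look in the newest picture that a camera, given by its name, has taken for a name from the list of things; names that differ only in an ending like _2 or _b are one class to them, and where a whole thing is asked for, a point or a joint stands for the part that bears it (a point fixed in the world has none). Each returns a list of dicts, best first, with "conf" (0 to 1); they miss things now and then, are a little off and sometimes report something else, mostly with a low value. They report only what shows in the picture. A call takes as long as a camera call. They do not tell look-alikes from the thing itself.
- manip.look_for(query, camera): "location" ([column, row] in pixels, amid what is visible of it).
The state is a dict: "time_s": time; "joint_positions": joint angles; "qd": joint speeds; "effort": joint torques, N m; "position": TCP position; "ee_rot": TCP orientation; "contact_force": force on the tool from outside, world axes, zero at the start; "torque": the same for the moment, N m; "grip_width": finger opening in mm; "gripper_force": force on a finger pad.
Only numpy, scipy, OpenCV 4.12 (cv2) and the standard library are available. Lean on these libraries where they do the work, as an engineer would, in place of code of your own. Each camera call takes 0.05 s, during which the arm holds its last target. There are 200 camera calls.

## Working session

There is one attempt and no reset: what is moved stays moved. The work goes in short steps, Python scripts to look and compute and a shell command to move; the robot and the scene stay as the last step left them, time stands still between calls to the robot, and variables do not carry over. Pictures are saved under pics/ and viewed, at most 10 in all, crops included, and the job is handed in when it is done.

```bash
mkdir -p pics; ls; cat > h.py <<'E'
import numpy as np, cv2
from plant import manip
def snap(c,f=None):
    im=manip.read_camera(c)
    if f: cv2.imwrite('pics/'+f,cv2.cvtColor(im,cv2.COLOR_RGB2BGR))
    return im
def K(c):
    k=manip.calibration(c); f=192/np.tan(np.radians(k['vertical_fov'])/2)
    return k,f,np.array(k['R']),np.array(k['t'],float)
def ray(c,px):
    k,f,R,t=K(c); d=(np.array(px,float)-[k['cx'],k['cy']])/f
    u=d.copy()
    for _ in range(20): u=d/(1+k['k1']*(u@u))
    return -R.T@t, R.T@np.array([u[0],u[1],1])
def atz(c,px,z):
    o,d=ray(c,px); return o+d*(z-o[2])/d[2]
def proj(c,X):
    k,f,R,t=K(c); p=R@np.array(X,float)+t; u=p[:2]/p[2]
    return u*(1+k['k1']*(u@u))*f+[k['cx'],k['cy']]
def tri(p1,p2):
    o,d=ray('top',p1);q,e=ray('side',p2)
    s=np.linalg.lstsq(np.c_[d,-e],q-o,rcond=None)[0]
    a=o+d*s[0];b=q+e*s[1]; return (a+b)/2,np.linalg.norm(a-b)
E
python3 - <<'E'
from h import *
a=snap('top');b=snap('side')
cv2.imwrite('pics/a.png',cv2.cvtColor(np.vstack([a,b])[:,:],cv2.COLOR_RGB2BGR)) if 0 else None
cv2.imwrite('pics/top.png',cv2.resize(a[...,::-1],(800,600)));cv2.imwrite('pics/side.png',cv2.resize(b[...,::-1],(800,600)))
for c in('top','side'):
  print(c,manip.calibration(c))
  for q in('machine','ball_stud','latch_grip','muffs','muffs_crown','rail'):
    print(q,[(np.round(r['location']).tolist(),round(r['conf'],2)) for r in manip.look_for(q,c)][:4])
s=manip.get_state();print(s)
E
```

```text
pics
top {'vertical_fov': 49.59517505801323, 'cx': 252.01493865304113, 'cy': 193.0440010728519, 'k1': -0.13385131964858818, 'R': array([[ 1.37943707e-03, -9.99817781e-01, -1.90394696e-02],
       [-9.95072397e-01,  5.15211393e-04, -9.91496770e-02],
       [ 9.91414194e-02,  1.90824214e-02, -9.94890366e-01]]), 't': array([  48.89649396,  550.96223382, 1449.76341245])}
machine [([210.0, 180.0], 0.91)]
ball_stud [([212.0, 178.0], 0.72)]
latch_grip [([310.0, 243.0], 0.58), ([190.0, 223.0], 0.48)]
muffs [([208.0, 191.0], 0.88), ([153.0, 264.0], 0.84), ([128.0, 204.0], 0.67)]
muffs_crown [([210.0, 190.0], 0.92), ([129.0, 208.0], 0.67), ([151.0, 269.0], 0.65)]
rail [([192.0, 225.0], 0.72), ([328.0, 187.0], 0.56)]
side {'vertical_fov': 54.00885768408172, 'cx': 256.1583817971467, 'cy': 189.613677281262, 'k1': 0.031014235980376587, 'R': array([[-0.84759168, -0.53028723, -0.01959049],
       [-0.25499916,  0.43940184, -0.86133701],
       [ 0.46536412, -0.72506653, -0.50765614]]), 't': array([ 497.6674977 ,  282.1582649 , 1069.19767819])}
machine [([218.0, 245.0], 0.62)]
ball_stud [([222.0, 249
[... 300 characters left out ...]
0.7, 'joint_positions': array([-1.42958741e+00,  3.13182405e-01,  4.61174896e-02,  1.30361241e+00,
       -1.43675744e-05,  1.43120072e+00]), 'qd': array([-0.00139641, -0.0013057 , -0.00029026, -0.000837  ,  0.00066572,
        0.00194151]), 'effort': array([-1.09913261e-03, -4.80293369e+01,  2.98746890e+01, -2.13639705e-04,
       -2.56913463e-04, -6.63354278e-07]), 'position': array([ 159.34419673, -552.52608308,  225.24036687]), 'ee_rot': array([ 9.90159782e-01,  1.39941429e-01, -7.13578996e-06,  5.95044088e-05]), 'contact_force': array([-0.6426996 , -0.23138965, -0.14678153]), 'torque': array([ 0.02664036, -0.00479584,  0.00053741]), 'gripper_force': 0.0, 'grip_width': 85.33910412496843}
```

View pics/top.png

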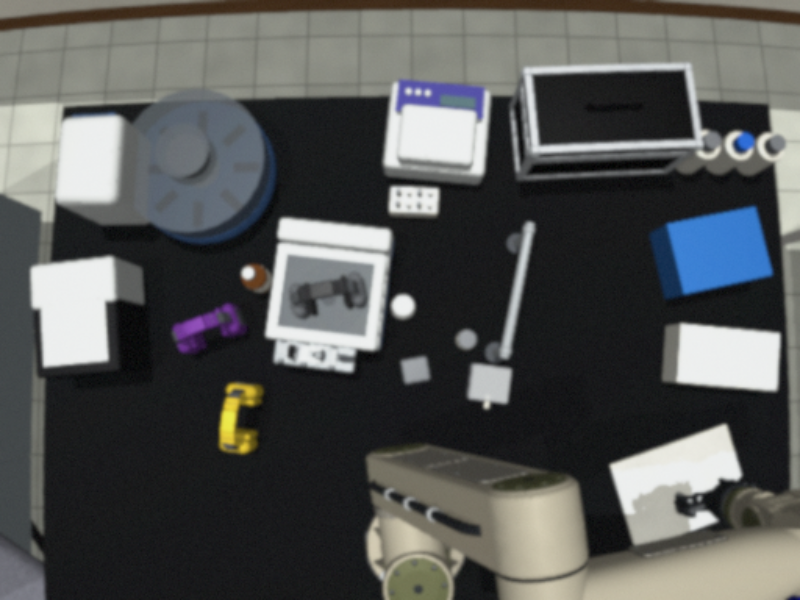

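View pics/side.png

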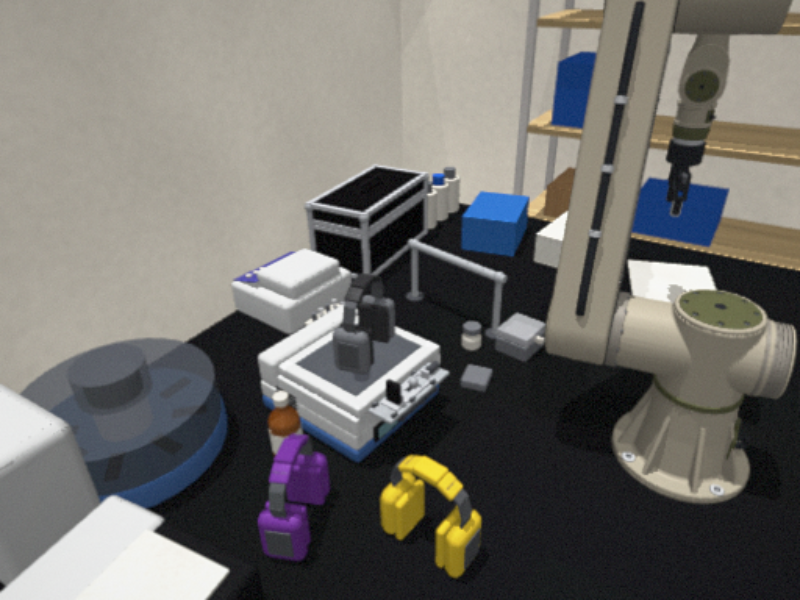

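The top picture (800x600 scale) shows the white machine near (330,295), with the tongue in front near (315,355). The rail runs from (529,225) to (506,355).

Three things could be the muffs: grey on the lid at (330,293), purple at (208,328) and yellow at (240,418). The grey one fits, since it is grey and stands on the lid. I'll confirm that in a crop.

```bash
python3 - <<'E'
import cv2
a=cv2.imread('pics/top.png');b=cv2.imread('pics/side.png')
from h import *
t=snap('top')[...,::-1];s=snap('side')[...,::-1]
# top cols165-365 rows135-245 x4
c=cv2.resize(t[135:245,165:365],None,fx=4,fy=4,interpolation=cv2.INTER_CUBIC);cv2.imwrite('pics/ct.png',c)
c=cv2.resize(s[150:300,160:345],None,fx=4,fy=4,interpolation=cv2.INTER_CUBIC);cv2.imwrite('pics/cs.png',c)
E
```

```text
(no output)
```

View pics/ct.png

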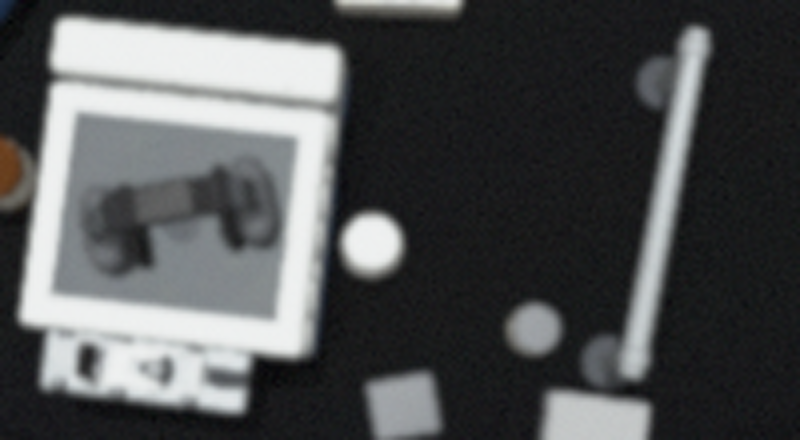

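View pics/cs.png

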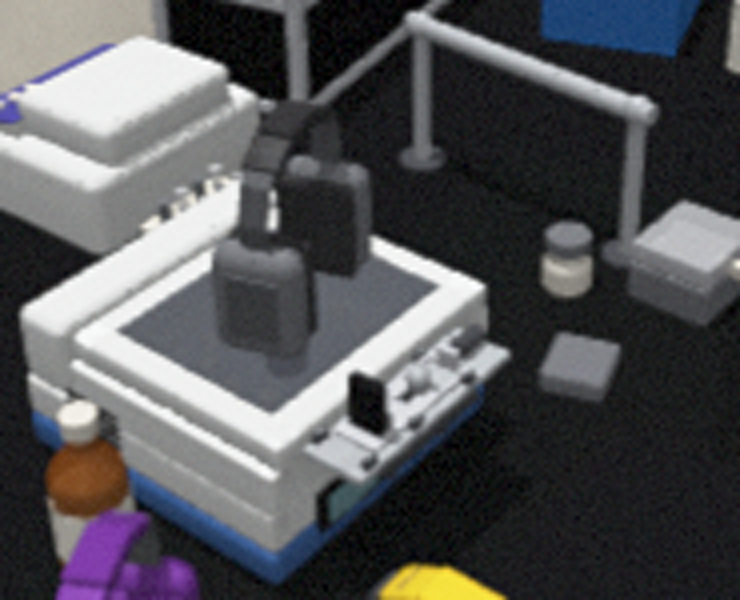

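The crops confirm the target: the grey muffs stand on the lid. In the top crop the pad is at (162,201), the black tab at (92,360), the ball at (155,370), and the rail ends at (697,35) and (633,370). In the side crop the tab is at (368,402), the ball at (415,378), and the rail ends at (414,18) and (650,110).

```bash
python3 - <<'E'
from h import *
T=lambda x,y:(165+x/4-.4,135+y/4-.4)
S=lambda x,y:(160+x/4-.4,150+y/4-.4)
np.set_printoptions(precision=1,suppress=True)
print('tab',tri(T(92,358),S(368,402)),atz('top',T(92,358),150))
print('ball',tri(T(157,370),S(415,378)),atz('top',T(157,370),134))
r1=atz('top',T(697,38),163);r2=atz('top',T(633,368),163)
print('rail',tri(T(697,38),S(414,20)),tri(T(633,368),S(648,110)),r1,r2,np.linalg.norm(r1-r2),(r1+r2)/2,np.degrees(np.arctan2(*(r1-r2)[1::-1])))
c=atz('top',T(162,201),294);print('crown',c,tri(T(162,201),S(292,115)))
e1=atz('top',T(120,210),285);e2=atz('top',T(205,189),285);print('band',e1,e2,np.degrees(np.arctan2(*(e1-e2)[1::-1])))
fl,fr,bl,br=[atz('top',T(*p),134) for p in((22,325),(310,357),(53,85),(337,107))]
print('lid',fl,fr,bl,br,np.linalg.norm(fl-fr),np.linalg.norm(fl-bl))
print('yaw',np.degrees(np.arctan2(*(fl-fr)[1::-1]))-90,np.degrees(np.arctan2(*(bl-fl)[1::-1])))
E
```

```text
tab (array([437.2, 258.1, 141. ]), np.float64(0.4739460493831412)) [437.2 256.6 150. ]
ball (array([429.3, 206.7, 129. ]), np.float64(3.0300790922564307)) [427.9 205.4 134. ]
rail (array([ 699.9, -238.7,  159. ]), np.float64(0.910328470678435)) (array([ 428.3, -181.9,  158.9]), np.float64(2.0488191690534068)) [ 698.6 -238.1  163. ] [ 429.2 -180.9  163. ] 275.47242727532887 [ 563.9 -209.5  163. ] -11.985880652736483
crown [548.6 181.5 294. ] (array([546.8, 180.4, 294.3]), np.float64(4.047427822820185))
band [543.  213.8 285. ] [558.6 150.9 285. ] 103.85574062070219
lid [464.6 318.3 134. ] [438.9  79.5 134. ] [666.  296.4 134. ] [646.3  57.8 134. ] 240.25504208149667 202.6209055056292
yaw -6.146153215001334 -6.220230240823634
```

```bash
M="python3 -m crank"
$M '[[0.485,0.918,0.62,0,0,0.122,0],[0.485,0.918,0.62,0,0,0.122,0],[0.485,0.918,0.62,0,0,0.122,0],[0.485,0.918,0.62,0,0,0.122,0],[0.485,0.918,0.62,0,0,0.122,0]]' 60
$M '[[0.485,0.918,0,0,0,0.122,0],[0.485,0.918,0,0,0,0.122,0],[0.485,0.918,0,0,0,0.122,0],[0.485,0.918,0,0,0,0.122,0]]'
$M '[[0.485,0.918,0,0,0,0.122,0],[0.485,0.918,0,0,0,0.122,0],[0.485,0.918,0,0,0,0.122,0],[0.485,0.918,0,0,0,0.122,0]]'
$M '[[0.485,0.918,0,0,0,0.122,0],[0.485,0.918,0,0,0,0.122,0],[0.485,0.918,0,0,0,0.122,0],[0.485,0.918,0,0,0,0.122,0],[0.485,0.918,0,0,0,0.122,0],[0.485,0.918,0,0,0,0.122,0]]'
python3 - <<'E'
from h import *
print(manip.get_state()['joint_positions'])
t=snap('top')[...,::-1];s=snap('side')[...,::-1]
a=cv2.resize(t[130:260,160:260],None,fx=4,fy=4,interpolation=cv2.INTER_CUBIC)
b=cv2.resize(s[130:260,180:280],None,fx=4,fy=4,interpolation=cv2.INTER_CUBIC)
cv2.imwrite('pics/m1.png',np.hstack([a,b]))
E
```

```text
time_s: 1.42
position: [257.8, -367.4, 352.4]
ee_rot: [0.945, 0.328, 0.0, 0.003]
contact_force: [0.2, 0.3, 0.0]
grip_width: 85.4
gripper_force: 0.0
time_s: 1.92
position: [354.0, -183.3, 348.8]
ee_rot: [0.865, 0.501, 0.0, -0.0]
contact_force: [1.0, -0.7, -0.2]
grip_width: 85.5
gripper_force: 0.0
time_s: 2.42
position: [451.6, 0.5, 348.1]
ee_rot: [0.754, 0.657, -0.0, -0.0]
contact_force: [-0.3, 0.0, 0.6]
grip_width: 85.4
gripper_force: 0.0
time_s: 3.18
position: [547.3, 180.9, 348.6]
ee_rot: [0.616, 0.787, -0.001, -0.0]
contact_force: [-0.4, -0.2, -0.9]
grip_width: 85.7
gripper_force: 0.0
[ 1.80206033e-01  3.22198972e-01  3.58289157e-01  1.60803320e+00
 -4.25554521e-04  1.50877991e+00]
```

View pics/m1.png

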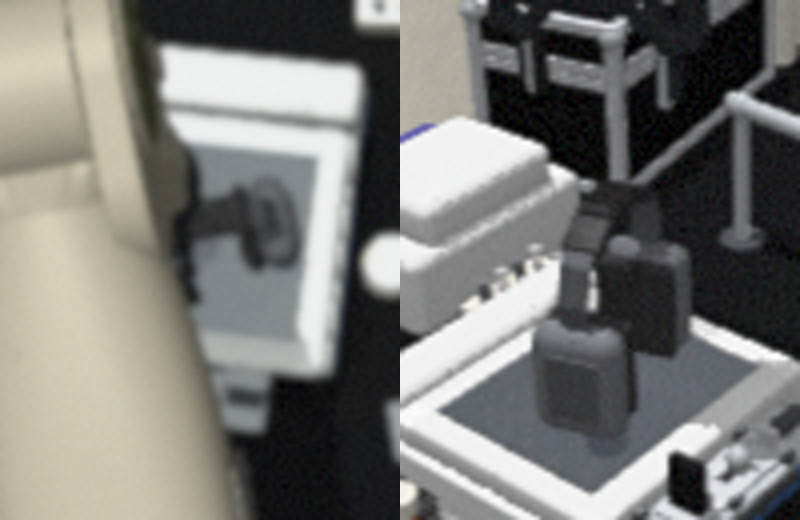

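The side half shows the open fingertips at crop (535,60) and (660,80), straddling the band crown at (605,185). They are aligned, so I'll descend and pinch.

```bash
M="python3 -m crank"
$M '[[0,0,-0.1,0,0,0,0],[0,0,-0.2,0,0,0,0],[0,0,-0.21,0,0,0,0.2],[0,0,-0.21,0,0,0,0.5],[0,0,-0.21,0,0,0,1],[0,0,-0.21,0,0,0,1],[0,0,-0.21,0,0,0,1],[0,0,-0.21,0,0,0,1],[0,0,-0.21,0,0,0,1],[0,0,-0.21,0,0,0,1]]' 60
```

```text
time_s: 4.53
position: [547.4, 181.9, 307.2]
ee_rot: [0.616, 0.788, 0.0, 0.0]
contact_force: [-0.5, -0.4, 0.0]
grip_width: -0.2
gripper_force: 0.0
```

```bash
python3 - <<'E'
from h import *
t=snap('top')[...,::-1];s=snap('side')[...,::-1]
b=cv2.resize(s[140:240,190:290],None,fx=6,fy=6,interpolation=cv2.INTER_CUBIC)
cv2.imwrite('pics/m2.png',b)
for X in([547.4,181.9,282],[547.5,181,294],[547.5,181,286.5],[547.5,181,134]): print(X,proj('side',X),(proj('side',X)-[190,140])*6)
E
```

```text
[547.4, 181.9, 282] [231.62660658 182.28585327] [249.75963946 253.71511959]
[547.5, 181, 294] [231.55625816 178.36347647] [249.33754894 230.18085883]
[547.5, 181, 286.5] [231.6988531  180.72873492] [250.19311858 244.37240952]
[547.5, 181, 134] [234.37825139 225.35495649] [266.26950831 512.12973891]
```

View pics/m2.png

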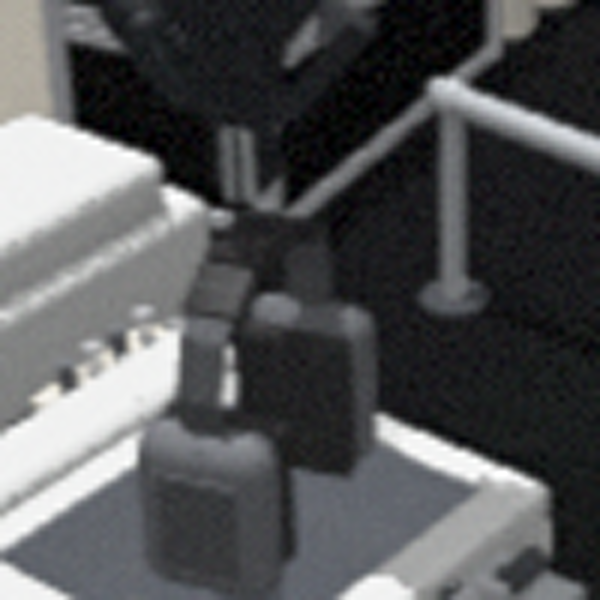

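The fingers shut on nothing and the muffs did not move (the cups are still at side px (225,224) and (242,205)). I'll fit the muffs' pose from the cup outlines in both crops.

```bash
python3 - <<'E'
from h import *
from scipy.optimize import least_squares
import itertools
np.set_printoptions(precision=1,suppress=True)
def box(p,ys,zs=(0,88),xs=(-35,35)):
    x,y,w,z0=p;c,s=np.cos(w),np.sin(w)
    return [[x+c*a-s*b,y+s*a+c*b,z0+h] for a,b,h in itertools.product(xs,ys,zs)]
def bb(c,P,o):
    q=np.array([(proj(c,X)+.4-o)*4 for X in P]);return np.r_[q.min(0),q.max(0)]
def model(p):
    L=box(p,(31,77));R=box(p,(-77,-31))
    pad=box(p,(-23,23),(145,160),(-15,15))
    return [bb('top',L,(165,135)),bb('top',R,(165,135)),bb('side',L,(160,150)),bb('side',R,(160,150)),bb('top',pad,(165,135)),bb('side',pad,(160,150))]
for z0 in (134,120):
  print(z0);[print(r) for r in model((547.5,181,np.radians(14),z0))]
ob=np.array([[80,185,150,275],[218,155,280,248],[213,238,315,355],[278,155,370,275]],float)
f=lambda p:(np.array(model(p)[:4])-ob).ravel()/4
r=least_squares(f,[547,181,.24,134],loss='soft_l1');print(r.x,np.degrees(r.x[2]),r.cost,'\n',r.fun.reshape(4,4));[print(q) for q in model(r.x)]
for q in('muffs_crown','muffs'):
  for c in('top','side'): print(q,c,[(np.round(r['location'],1).tolist(),round(r['conf'],2)) for r in manip.look_for(q,c)][:3])
s=manip.get_state();print(s['position'])
E
```

```text
134
[ 68.9 179.7 161.4 288.6]
[203.1 146.1 288.2 257.1]
[204.4 218.2 329.1 373.9]
[264.  144.8 376.1 287.6]
[127.7 175.2 200.  231.9]
[255.1  97.2 320.5 152.9]
120
[ 72.2 182.  163.6 289.7]
[205.  148.8 289.1 258.6]
[206.1 234.8 329.8 389.6]
[265.2 160.6 376.5 302.6]
[130.5 177.7 202.1 233.8]
[256.4 114.5 321.4 170.5]
[550.6 178.1   0.1 125.6] 7.668187411085778 30.411890600865817 
 [[-0.6 -3.3  2.7  0.3]
 [-1.1 -0.4  2.4  2.8]
 [-4.3 -4.2  1.7  6.3]
 [-2.  -1.   3.3  5.5]]
[ 77.6 171.9 160.9 276.4]
[213.6 153.4 289.5 259.1]
[195.9 221.3 321.7 380.3]
[270.  151.  383.3 297.1]
[135.  175.4 203.6 225.9]
[252.4 104.3 322.  160.9]
muffs_crown top [([128.6, 208.2], 0.98), ([226.6, 187.6], 0.84), ([147.3, 274.4], 0.63)]
muffs_crown side [([187.9, 316.6], 0.94), ([272.0, 326.7], 0.79), ([234.5, 209.7], 0.66)]
muffs top [([151.2, 270.1], 0.97), ([126.6, 205.9], 0.85), ([224.0, 185.3], 0.67)]
muffs side [([188.9, 311.4], 0.89), ([285.0, 331.6], 0.89), ([231.9, 208.7], 0.64)]
[547.3 181.9 307.2]
```

```bash
M="python3 -m crank"
$M '[[0,0,0,0,0,0,0],[0,0,0,0,0,0,0],[0,0,0,0,0,0,0],[0,0,0,0,0,0,0],[0,0,-0.04,0,0,0,0],[0,0,-0.04,0,0,0,0]]' 40
$M '[[0,0,0,0,0,0,0.3],[0,0,0,0,0,0,0.3],[0,0,0,0,0,0,0.55],[0,0,0,0,0,0,0.55]]'
$M '[[0,0,0,0,0,0,0.7],[0,0,0,0,0,0,0.7],[0,0,0,0,0,0,0.7]]'
```

```text
time_s: 5.58
position: [546.9, 181.8, 298.2]
ee_rot: [0.616, 0.788, -0.001, -0.0]
contact_force: [0.3, 0.6, -0.5]
grip_width: 85.3
gripper_force: 0.0
time_s: 6.08
position: [547.4, 181.9, 299.3]
ee_rot: [0.616, 0.788, 0.0, 0.0]
contact_force: [0.0, 0.4, -0.3]
grip_width: 38.5
gripper_force: 0.0
time_s: 6.45
position: [547.3, 181.9, 299.2]
ee_rot: [0.616, 0.788, 0.0, 0.0]
contact_force: [0.2, 0.5, -0.4]
grip_width: 25.5
gripper_force: 0.0
```

```bash
python3 - <<'E'
from h import *
t=snap('top')[...,::-1];s=snap('side')[...,::-1]
b=cv2.resize(s[150:230,200:275],None,fx=7,fy=7,interpolation=cv2.INTER_CUBIC)
b=(255*(b/255.)**.45).astype(np.uint8)
tip=np.array([547.3,181.9,0]);d=np.array([.97,.24,0])
for z,col in((274,(0,0,255)),(294,(0,255,0))):
  for k in(-13,13):
    q=(proj('side',tip+d*k+[0,0,z])+.5-[200,150])*7; cv2.circle(b,tuple(int(v) for v in q),3,col,1); print(z,k,q)
cv2.imwrite('pics/m3.png',b)
E
```

```text
274 -13 [256.59310246 251.54451248]
274 13 [195.90527616 242.53076731]
294 -13 [254.22730779 207.5333076 ]
294 13 [192.96422586 198.73064793]
```

View pics/m3.png

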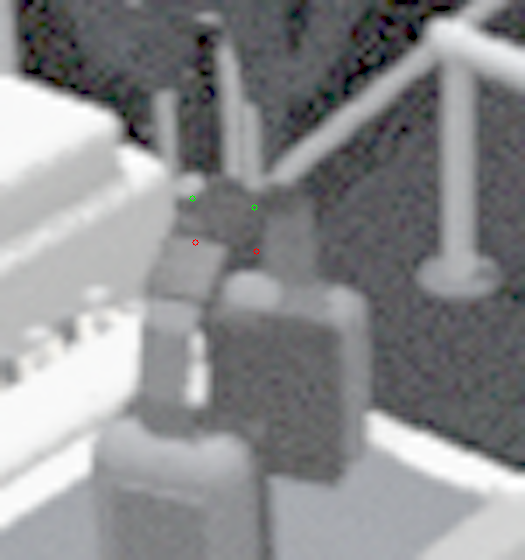

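The fingers end at crop row ~185, just above the pad. The predicted tip is at row ~250 (red circles). I'll check fingertip height against the start picture.

```bash
python3 - <<'E'
from h import *
import cv2
np.set_printoptions(precision=1,suppress=True)
for z in(225,213,200): print('start',z,proj('side',[159.3,-552.5,z])*1.5625)
d=np.array([.97,.24,0])
for z in(349,336,323):
  print('m1',z,[(proj('side',np.array([547.3,180.9,z])+d*k)-[180,130])*4+[400,0] for k in(-45,45)])
im=cv2.imread('pics/side.png')[120:240,620:740]
m1=cv2.imread('pics/m1.png')[0:240,500:740]
a=cv2.resize(im,(480,480),interpolation=cv2.INTER_CUBIC);b=cv2.resize(m1,(480,480)) 
o=np.hstack([a,b]);o=(255*(o/255.)**.5).astype(np.uint8);cv2.imwrite('pics/m4.png',cv2.resize(o,(800,400)))
E
```

```text
start 225 [670.3 215.4]
start 213 [669.2 220. ]
start 200 [668. 225.]
m1 349 [array([665.2, 130.1]), array([540.8, 113.9])]
m1 336 [array([665.8, 147.5]), array([542.2, 131. ])]
m1 323 [array([666.4, 164.7]), array([543.6, 147.9])]
```

View pics/m4.png

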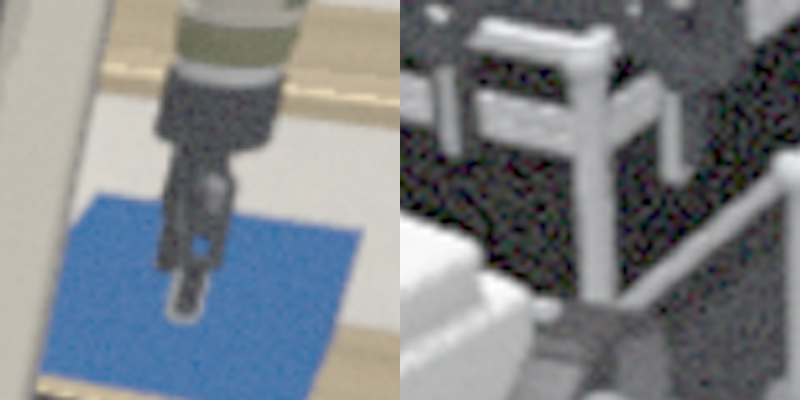

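```bash
python3 - <<'E'
from h import *
np.set_printoptions(precision=1,suppress=True)
for z in(240,225,213,200): print('start near',z,proj('side',[159.3-12,-552.5+43,z])*1.5625,'far',proj('side',[159.3+12,-552.5-43,z])*1.5625)
# where would ground-shift along view give 30mm apparent raise
k,f,R,t=K('side');print('cam',-R.T@t);k,f,R,t=K('top');print('cam',-R.T@t)
print('top m1 tips',[(proj('top',np.array([547.3,180.9,336])+np.array([.97,.24,0])*k)-[160,130])*4 for k in(-45,45)])
# joint-based check: distance base->tcp
print(manip.get_state()['joint_positions'],manip.get_state()['position'])
E
```

```text
start near 240 [673.4 216.7] far [669.9 202.8]
start near 225 [672.  222.6] far [668.6 208.6]
start near 213 [670.9 227.3] far [667.6 213.1]
start near 200 [669.7 232.4] far [666.4 218. ]
cam [ -3.8 915.2 795.6]
cam [ 404.4   20.9 1497.9]
top m1 tips [array([187.9, 275.7]), array([159.2, 153.2])]
[ 0.2  0.3  0.2  1.5 -0.   1.5] [547.4 181.9 299.2]
```

Both the start picture and this one put the fingertips about 28 mm higher than the reported TCP implies, and the columns agree. So the offset is purely vertical, and I'll reach about 20 mm lower.

```bash
M="python3 -m crank"
$M '[[0,0,0,0,0,0,0],[0,0,0,0,0,0,0],[0,0,0,0,0,0,0],[0,0,-0.05,0,0,0,0],[0,0,-0.1,0,0,0,0],[0,0,-0.1,0,0,0,0]]' 40
$M '[[0,0,0,0,0,0,0.3],[0,0,0,0,0,0,0.55],[0,0,0,0,0,0,0.7],[0,0,0,0,0,0,0.8],[0,0,0,0,0,0,0.9],[0,0,0,0,0,0,0.9]]'
```

```text
time_s: 7.3
position: [546.6, 181.7, 277.7]
ee_rot: [0.616, 0.788, -0.001, -0.001]
contact_force: [0.5, -0.4, 0.0]
grip_width: 85.3
gripper_force: 0.0
time_s: 8.05
position: [547.7, 181.9, 279.8]
ee_rot: [0.616, 0.788, 0.0, 0.0]
contact_force: [-0.0, -0.6, 4.5]
grip_width: 28.9
gripper_force: 40.0
```

```bash
M="python3 -m crank"
$M '[[0,0,0,0,0,0,1],[0,0,0.1,0,0,0,1],[0,0,0.2,0,0,0,1],[0,0,0.3,0,0,0,1],[0.01,-0.16,0.32,0,0,-0.012,1],[0.02,-0.32,0.32,0,0,-0.024,1],[0.03,-0.48,0.32,0,0,-0.036,1],[0.035,-0.64,0.32,0,0,-0.048,1],[0.04,-0.8,0.32,0,0,-0.06,1],[0.04,-0.98,0.32,0,0,-0.072,1]]' 70
$M '[[0.01,-0.16,0,0,0,-0.012,1],[0.02,-0.32,0,0,0,-0.024,1],[0.03,-0.48,0,0,0,-0.036,1],[0.035,-0.64,0,0,0,-0.048,1],[0.04,-0.8,0,0,0,-0.06,1],[0.04,-0.92,0,0,0,-0.072,1],[0.04,-0.98,0,0,0,-0.072,1],[0.04,-0.98,0,0,0,-0.072,1],[0.04,-0.98,0,0,0,-0.072,1]]'
python3 - <<'E'
from h import *
np.set_printoptions(precision=1,suppress=True)
t=snap('top')[...,::-1];s=snap('side')[...,::-1]
a=cv2.resize(t[120:250,290:390],None,fx=4,fy=4,interpolation=cv2.INTER_CUBIC)
b=cv2.resize(s[100:230,250:350],None,fx=4,fy=4,interpolation=cv2.INTER_CUBIC)
o=np.hstack([a,b]);cv2.imwrite('pics/m5.png',(255*(o/255.)**.6).astype(np.uint8))
for q in([564,-210,165],[564,-210,346],[550,-207,165]): print(q,(proj('side',q)-[250,100])*4+[400,0],(proj('top',q)-[290,120])*4)
E
```

```text
time_s: 9.3
position: [554.8, -14.9, 342.0]
ee_rot: [0.701, 0.713, -0.001, -0.001]
contact_force: [1.3, -0.8, -2.2]
grip_width: 27.8
gripper_force: 69.0
time_s: 10.42
position: [563.4, -209.2, 343.3]
ee_rot: [0.777, 0.63, 0.0, -0.0]
contact_force: [-0.8, -0.4, -3.1]
grip_width: 27.9
gripper_force: 69.0
[564, -210, 165] [562.2 255. ] [165.2 259.1]
[564, -210, 346] [567.9  67.8] [209.1 228.4]
[550, -207, 165] [574.2 259.7] [161.9 276.3]
```

View pics/m5.png

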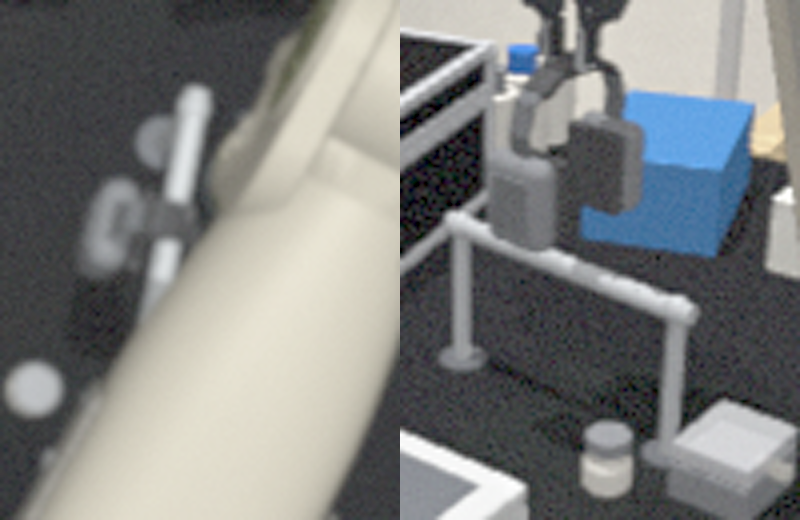

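The picture shows the muffs held level, with the rail line passing between the cups and the crown at side crop (568,68) as predicted. Lowering now.

```bash
M="python3 -m crank"
$M '[[0,0,-0.15,0,0,0,1],[0,0,-0.3,0,0,0,1],[0,0,-0.45,0,0,0,1],[0,0,-0.6,0,0,0,1],[0,0,-0.75,0,0,0,1],[0,0,-0.81,0,0,0,1],[0,0,-0.84,0,0,0,1],[0,0,-0.85,0,0,0,1],[0,0,-0.86,0,0,0,1]]'
$M '[[0,0,-0.01,0,0,0,1],[0,0,-0.02,0,0,0,1],[0,0,-0.02,0,0,0,1]]'
```

```text
time_s: 11.65
position: [564.0, -210.4, 172.3]
ee_rot: [0.777, 0.629, 0.0, 0.001]
contact_force: [-0.2, 0.1, -2.3]
grip_width: 27.8
gripper_force: 69.0
time_s: 12.02
position: [563.2, -210.1, 167.1]
ee_rot: [0.777, 0.629, -0.0, -0.0]
contact_force: [0.0, 0.5, -2.9]
grip_width: 27.6
gripper_force: 69.0
```

```bash
M="python3 -m crank"
$M '[[0,0,-0.01,0,0,0,1],[0,0,-0.01,0,0,0,1]]'
$M '[[0,0,-0.01,0,0,0,1],[0,0,-0.01,0,0,0,1]]'
```

```text
time_s: 12.28
position: [563.5, -210.2, 165.9]
ee_rot: [0.777, 0.629, 0.0, 0.0]
contact_force: [-0.9, 0.2, 2.5]
grip_width: 27.5
gripper_force: 69.5
time_s: 12.52
position: [563.6, -210.3, 165.8]
ee_rot: [0.777, 0.629, 0.0, 0.001]
contact_force: [-3.9, 1.7, 12.7]
grip_width: 27.8
gripper_force: 70.7
```

Contact at TCP 165.9, so the crown is on the rail. I'll back off 1 mm, release and retreat upward.

```bash
M="python3 -m crank"
$M '[[0,0,0.01,0,0,0,1],[0,0,0.01,0,0,0,0.55],[0,0,0.01,0,0,0,0],[0,0,0.01,0,0,0,0],[0,0,0.01,0,0,0,0],[0,0,0.1,0,0,0,0],[0,0,0.25,0,0,0,0],[0,0,0.48,0,0,0,0]]'
$M '[[-0.07,0.26,0.02,0,0,0.059,0],[-0.14,0.52,0.02,0,0,0.118,0],[-0.21,0.78,0.02,0,0,0.177,0],[-0.21,0.78,0.02,0,0,0.177,0]]'
$M '[[-0.07,0.26,0,0,0,0.059,0],[-0.14,0.52,0,0,0,0.118,0],[-0.21,0.78,0,0,0,0.177,0],[-0.21,0.78,0,0,0,0.177,0.4]]'
$M '[[-0.07,0.26,0,0,0,0.059,0.4],[-0.14,0.52,0,0,0,0.118,0.4],[-0.21,0.78,0,0,0,0.177,0.4],[-0.21,0.78,0,0,0,0.177,0.4],[-0.21,0.78,0,0,0,0.177,0.4]]'
python3 - <<'E'
from h import *
np.set_printoptions(precision=1,suppress=True)
S=manip.get_state();print(S['joint_positions'],S['position'],S['ee_rot'])
t=snap('top')[...,::-1];s=snap('side')[...,::-1]
a=cv2.resize(s[175:285,205:305],None,fx=4,fy=4,interpolation=cv2.INTER_CUBIC)
b=cv2.resize(s[120:230,250:350],None,fx=4,fy=4,interpolation=cv2.INTER_CUBIC)
o=np.hstack([a,b]);cv2.imwrite('pics/m6.png',(255*(o/255.)**.6).astype(np.uint8))
for q in('latch_grip','muffs_crown','muffs'):
  for c in('top','side'): print(q,c,[(np.round(r['location'],1).tolist(),round(r['conf'],2)) for r in manip.look_for(q,c)][:4])
p=S['position'];
for z in(0,17): print((proj('side',p+[0,0,z])-[205,175])*4)
print((proj('side',[437.2,257.5,145.5])-[205,175])*4)
E
```

```text
time_s: 13.52
position: [562.6, -209.7, 258.6]
ee_rot: [0.777, 0.629, -0.001, -0.001]
contact_force: [1.2, -0.7, 0.5]
grip_width: 85.2
gripper_force: 0.0
time_s: 14.02
position: [520.2, -51.0, 263.9]
ee_rot: [0.572, 0.82, 0.0, -0.0]
contact_force: [-0.4, -0.7, 0.4]
grip_width: 85.2
gripper_force: 0.0
time_s: 14.52
position: [478.8, 104.1, 263.4]
ee_rot: [0.326, 0.945, 0.0, 0.0]
contact_force: [0.6, -0.9, -0.9]
grip_width: 69.2
gripper_force: 0.0
time_s: 15.15
position: [438.2, 257.0, 263.0]
ee_rot: [0.057, 0.998, -0.0, 0.0]
contact_force: [0.0, 0.7, 0.3]
grip_width: 51.2
gripper_force: 0.0
[ 0.4  0.2 -0.   1.4 -0.   0.5] [438.2 257.  263. ] [ 0.1  1.  -0.   0. ]
latch_grip top [([208.0, 189.6], 0.54), ([214.4, 184.0], 0.45)]
latch_grip side [([252.1, 251.9], 0.8)]
muffs_crown top [([330.4, 190.3], 0.58), ([312.1, 243.9], 0.48)]
muffs_crown side [([187.9, 313.4], 0.96), ([290.6, 185.2], 0.74), ([273.6, 324.9], 0.71)]
muffs top [([328.1, 186.9], 0.6)]
muffs side [([269.6, 325.4], 0.91), ([189.1, 313.4], 0.87), ([283.4, 186.4], 0.86), ([252.4, 251.8], 0.44)]
[180.6 148.2]
[179.9 125.7]
[186.3 294.6]
```

View pics/m6.png

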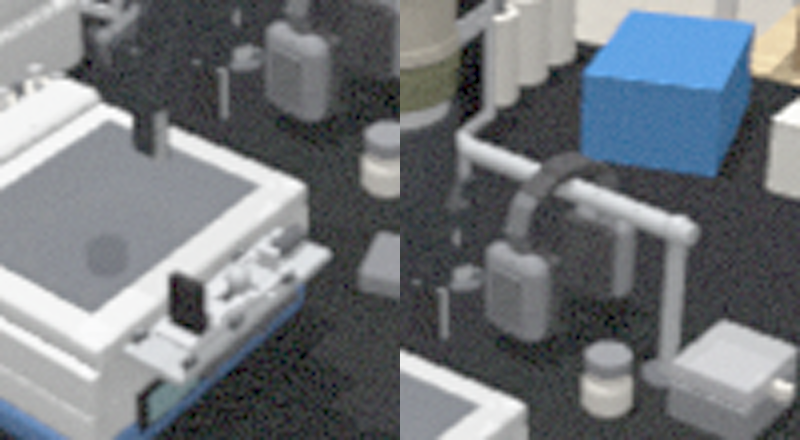

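The right half shows the muffs hanging on the rail, with the band over the bar and a cup on each side. The left half shows the tab at (187,302) and the open fingertips centred at (186,136), above it. Descending to pinch the tab.

```bash
M="python3 -m crank"
$M '[[0,0,-0.15,0,0,0,0.4],[0,0,-0.3,0,0,0,0.4],[0,0,-0.45,0,0,0,0.4],[0,0,-0.55,0,0,0,0.4],[0,0,-0.6,0,0,0,0.4],[0,0,-0.63,0,0,0,0.4],[0,0,-0.66,0,0,0,0.4],[0,0,-0.66,0,0,0,0.4]]' 60
$M '[[0,0,0,0,0,0,0.6],[0,0,0,0,0,0,0.7],[0,0,0,0,0,0,0.8],[0,0,0,0,0,0,0.9],[0,0,0,0,0,0,1],[0,0,0,0,0,0,1]]'
```

```text
time_s: 16.55
position: [437.4, 257.9, 131.3]
ee_rot: [0.056, 0.998, 0.0, 0.0]
contact_force: [-1.0, 0.7, 0.5]
grip_width: 51.2
gripper_force: 0.0
time_s: 17.3
position: [438.1, 261.8, 132.3]
ee_rot: [0.055, 0.998, 0.004, 0.001]
contact_force: [-0.6, 13.5, 0.8]
grip_width: 10.8
gripper_force: 61.1
```

```bash
M="python3 -m crank"
$M '[[0.002,0.025,0,0,0,0,1],[0.005,0.05,0,0,0,0,1],[0.008,0.075,0,0,0,0,1],[0.01,0.1,0,0,0,0,1],[0.01,0.1,0,0,0,0,1],[0.01,0.1,0,0,0,0,1]]' 80
```

```text
time_s: 18.05
position: [439.5, 274.7, 131.7]
ee_rot: [0.057, 0.998, -0.003, 0.001]
contact_force: [0.3, -12.3, 6.5]
grip_width: 10.5
gripper_force: 83.3
```

```bash
M="python3 -m crank"
$M '[[0.001,0.01,0,0,0,0,1],[0.002,0.02,0,0,0,0,1],[0.002,0.02,0,0,0,0,1]]' 80
```

```text
time_s: 18.42
position: [439.9, 278.2, 131.7]
ee_rot: [0.057, 0.998, -0.004, 0.001]
contact_force: [0.2, -13.9, 6.7]
grip_width: 10.5
gripper_force: 83.4
```

```bash
M="python3 -m crank"
$M '[[0.004,0,0.02,0,0,0,1],[0.008,-0.001,0.045,0,0,0,1],[0.015,-0.002,0.08,0,0,0,1],[0.024,-0.003,0.113,0,0,0,1],[0.024,-0.003,0.113,0,0,0,1]]' 80
```

```text
time_s: 19.05
position: [443.4, 276.8, 151.8]
ee_rot: [0.057, 0.998, -0.005, -0.002]
contact_force: [3.2, -12.9, -7.6]
grip_width: 10.3
gripper_force: 80.7
```

```bash
M="python3 -m crank"
$M '[[0.016,-0.002,0.055,0,0,0,1],[0.036,-0.003,0.109,0,0,0,1],[0.058,-0.006,0.162,0,0,0,1],[0.082,-0.008,0.215,0,0,0,1],[0.109,-0.012,0.266,0,0,0,1],[0.139,-0.015,0.316,0,0,0,1],[0.139,-0.015,0.316,0,0,0,1]]' 80
$M '[[0.032,-0.003,0.048,0,0,0,1],[0.066,-0.007,0.094,0,0,0,1],[0.103,-0.011,0.138,0,0,0,1],[0.142,-0.015,0.181,0,0,0,1],[0.142,-0.015,0.181,0,0,0,1],[0.142,-0.015,0.181,0,0,0,1],[0.142,-0.015,0.181,0,0,0,1]]' 80
python3 - <<'E'
from h import *
snap('top');snap('side')
for c in('top','side'): print(c,[(np.round(r['location'],1).tolist(),round(r['conf'],2)) for r in manip.look_for('latch_grip',c)][:3],[(np.round(r['location'],1).tolist(),round(r['conf'],2)) for r in manip.look_for('muffs',c)][:4])
h=np.array([437.2,257,0])+228*np.array([.994,-.108,0])+16*np.array([.108,.994,0])+[0,0,115]
for th in(0,.3,.5,.6,.7):
  x=-228*np.cos(th)+30.5*np.sin(th);z=228*np.sin(th)+30.5*np.cos(th)
  print(th,proj('side',h+[x*.994,-.108*x,z]))
E
```

```text
time_s: 19.92
position: [470.0, 273.9, 215.0]
ee_rot: [0.057, 0.998, -0.005, -0.003]
contact_force: [-2.4, -12.5, -5.6]
grip_width: 10.4
gripper_force: 79.3
time_s: 20.8
position: [497.9, 271.0, 250.9]
ee_rot: [0.057, 0.998, -0.005, -0.004]
contact_force: [-4.0, -12.9, -2.9]
grip_width: 10.7
gripper_force: 78.7
top [([185.7, 212.9], 0.49)] [([328.8, 189.0], 0.94)]
side [([234.7, 209.7], 0.56)] [([269.9, 327.2], 0.75), ([188.6, 312.5], 0.73), ([289.3, 183.2], 0.58)]
0 [247.90261343 251.65648409]
0.3 [241.40778064 228.9683955 ]
0.5 [233.88522754 213.31764917]
0.6 [229.29509889 205.68148217]
0.7 [224.23849312 198.32691195]
```

The lid is following: TCP is up 119 mm, the tab now shows at side (235,210), and 10.7 mm is still held between the pads. I'll hold, check for drift, and hand in.

```bash
python3 -m crank '[[0,0,0,0,0,0,1],[0,0,0,0,0,0,1],[0,0,0,0,0,0,1],[0,0,0,0,0,0,1],[0,0,0,0,0,0,1],[0,0,0,0,0,0,1],[0,0,0,0,0,0,1],[0,0,0,0,0,0,1]]' 80
python3 - <<'E'
from h import *
snap('side');print([(np.round(r['location'],1).tolist(),round(r['conf'],2)) for r in manip.look_for('latch_grip','side')][:3])
s=manip.get_state();print(s['position'],s['contact_force'],s['grip_width'])
if s['grip_width']>8: print(manip.hand_in())
E
```

```text
time_s: 22.1
position: [497.9, 271.0, 250.9]
ee_rot: [0.057, 0.998, -0.005, -0.004]
contact_force: [-3.5, -13.2, -3.0]
grip_width: 9.9
gripper_force: 78.7
[([232.9, 209.2], 0.56)]
[497.93702079 270.97334743 250.89098529] [ -4.22214475 -13.1904794   -4.0540963 ] 10.441428508572967
the job is handed in; nothing more can be done
None
```

I handed the job in at about 22 s: the ear defenders hang on the rail, let go, and the gripper is still pinching the latch tab and holding the unlatched lid steady, its front raised about 12 cm.

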